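# Release the tested fuse from its jig and snap it into the fuse block

### The job

The cartridge fuse in the test jig has passed its test. Pull the toggle clamp's handle back past centre so that the clamp's arm swings up fully open, lift the freed fuse out, and press it into the empty fuse block until both metal end caps have snapped fully home, centred lengthwise between the two pairs of spring clips. Leave the clamp open and the meter, the solder reel and the screwdriver where they are.

Things in the scene. Friction and masses are not known exactly. Their poses are not given: they have to be found in the camera images.
- fuse: Cream tube cartridge fuse, 127 mm long along its own y, loose, about 85 g. A 16 mm metal cap of diameter 20.6 at each end; the tube between is 19.4 mm thick, 95 mm long. Origin: its middle, on the axis. At the start it lies level in the jig under the clamp's foot, axis 42 mm above the bench. Both ends are alike.
- jig: Fixed brown board 90 (x) x 240 (y) x 12 mm; origin on the bench under the fuse's place, fuse along y. Two copper V rests 14 mm wide at y = +-52. Toggle clamp at the +y end: arm pivot at y 96, z 66 mm; arm level along -y, 16 mm wide, top z 84, its rubber foot on the fuse's middle; handle upright. Posts 30 mm high at x = +-34, y = 40 and -64.
- handle_grip (a point): Middle of the clamp handle's black grip (16 mm in jig x, 18 deep, 60 long; point 17 mm below its top end). Pulled towards jig +y it swings back and down and the arm goes up. Jig (y, z) mm: 81,163 locked; 96,163; 116,160; 136,153; 155,142; 171,127; 184,108; 191,90; 195,72 fully open, the handle lying back nearly level. x = 0 throughout.
- clamp_bar (a joint): Angle of the clamp's arm: about 0.03 locked down on the fuse, 1.77 fully open (arm upright, leaning back a little, tip at z 175 mm, its foot clear of the fuse, jig y 78 or more). A few newtons at the grip take the handle past centre (grip at jig y 87); the arm then rises, little force is needed, and near the end the handle drops open by its own weight.
- block: Fixed grey panel 120 (x) x 190 (y) x 10 mm with a black fuse block 44 x 172 mm on it; origin on the bench at its middle, the fuse goes in along y. Block top z 25 between the clips. Black-capped posts 28 mm high at x = 42, y = +-70.
- seat (a point): Where the fuse's middle must come to lie: 47.3 mm above the bench at the block's middle, axes as the block's. Two pairs of copper leaf clips, 12 mm wide, at y = +-55.5: tips at z 66, mouth 26 mm wide, narrowing to 12 mm at z 56. Pressed straight down between the leaves, level, the fuse spreads them and snaps in; 10 to 20 N in all.
- meter: Bystander: orange and black hand multimeter lying flat, 90 x 180 x 36 mm (dial up to 50), origin under its middle. Leave alone.
- reel: Bystander: standing reel of solder, 62 mm across, 44 mm high, origin under its middle. Leave alone.
- driver: Bystander: black-handled screwdriver lying on the bench, 190 mm long, origin near its middle, length along its x. Leave alone.
There are look-alikes about, which are no part of the job. Of the things like the fuse, leave any that is blue or red; of the rest the larger one is meant.

How it is judged:
By the outcome, as a careful person would: the job done as asked, in the order asked, and still so for the second after the job is handed in, with the robot touching nothing.
It also fails if it takes over 58 s, if anything falls off the work surface, if the arm or the gripper's body presses on something with over 40 N, if the wrist force passes 120 N, or if a joint passes its speed limit or range.

### The arm

A 6-joint arm with a two-finger parallel gripper is mounted at the origin on the work surface. World frame = base frame: x ahead of the robot, y to its left, z up, the work surface at z = 0. Lengths are in m, angles in rad, forces in N, time in s.
With the tool pointing down it reaches from about 0.15 to 0.775 m from the base axis. Payload 6.1 kg.
Tool frame: the origin (TCP) lies on the centre line of the jaws, within the pads' length; the fingertips stand env.tips_ahead ahead of it and the grasp point (between the pads) lies 3 mm ahead of it (env.tips_ahead is the distance from the TCP to the fingertips, in m); z points along the fingers, y is the direction in which the jaws open and shut (so a half turn about z gives the same grasp; the last joint's range is limited). The gripper opens to 85 mm and grips with 20 to 120 N. Pads are 22 mm wide; open, the fingers measure 114 mm over their backs; the gripper's body (76 mm by 85 mm) begins 54 mm behind the grasp point. The pads swing forward as they close: fully open they stand 13 mm farther back than shut.
Start: joints at [1.256, 0.126, -0.04, 1.405, 0, 1.571], TCP at [0.163, 0.499, 0.253] pointing down, gripper open.
Joint ranges: [-2.72, 2.72], [-0.95, 1.95], [-1.27, 1.35], [-1.78, 2.02], [-1.46, 1.47], [-3.14, 3.14]. Speed limits (rad/s): [2.39, 2.39, 3.01, 3.14, 3.14, 3.14].

### API

Orientations are given as a unit quaternion [x, y, z, w].
In Python, from bench import readout, get_image, camera_params, env, finder gives the robot as it stands. The module is installed in compiled form; this text tells all that it offers.
- The arm moves only by the shell command python3 -m crank 'ROWS' [FORCE]. ROWS is JSON, a list of rows, each an object of numbers: "wx", "wy", "wz": the turn, a rotation vector about the world's x, y, z in degrees; "x", "y", "z": the shift along the world's x, y, z in mm; "jaw": the gripper command: -1 is shut, 1 is fully open, values between are in proportion. A call has 1 to 12 rows; each row shifts and turns the commanded pose from where the row before left it; what a row does not reach is not made up. A row lasts 1/8 s, in which the tool goes at most 62.5 mm and 10.7 degrees, less where a joint would pass 70% of its speed; a pose out of reach is approached as far as the arm can. A call with a gripper value outside its range is refused whole. The fingers move at their own pace and stop on an object; FORCE is the grip in N (left out, the last holds). Time passes only in rows, so rows that do not move let the fingers close. It gives the time, the measured TCP pose, the force and the opening at its end, in the units of the state.
- readout.sense(): the state, without advancing time (a new reading comes with each control period).
- get_image(name): name is "side" or "top"; returns the picture (420x560x3 uint8, red, green, blue); there is no depth.
- camera_params(name): a dict with "K" (3x3 intrinsics, pixels), "dist" ([k1, k2, p1, p2, k3] as OpenCV has them; the pictures are not rectified), "rvec" (rotation vector, rad) and "tvec" (3), from world to camera coordinates, as OpenCV has them. Camera axes: x right, y down, z forward; pixel columns grow to the right and rows downward; lengths in m; the calibration is good to about 2 mm. A picture is of the moment at which its call begins. camera_params takes no time and is no camera call.
- env.close_job(): hands the job in, once; it reports no verdict.
Trained networks look in the newest picture that a camera, given by its name, has taken for a name from the list of things; names that differ only in an ending like _2 or _b are one class to them, and where a whole thing is asked for, a point or a joint stands for the part that bears it (a point fixed in the world has none). Each returns a list of dicts, best first, with "conf" (0 to 1); they miss things now and then, are a little off and sometimes report something else, mostly with a low value. They report only what shows in the picture. A call takes as long as a camera call. They do not tell look-alikes from the thing itself.
- finder.spot_in(name, camera): "point" ([row, column] in pixels, amid what is visible of it).
- finder.masks_of(name, camera): "pixels" (420x560 bool, what is visible of it) and "point" ([row, column] in pixels, amid what is visible of it).
The state is a dict: "clock": time; "joints": joint angles; "joint_vel": joint speeds; "joint_efforts": joint torques, N m; "position": TCP position; "eef_rot": TCP orientation; "wrist_force": force on the tool from outside, world axes, zero at the start; "wrist_torque": the same for the moment, N m; "width": finger opening in m.
Only numpy, scipy, OpenCV 4.12 (cv2) and the standard library are available. Lean on these libraries where they do the work, as an engineer would, in place of code of your own. Each camera call takes 0.05 s, during which the arm holds its last target. There are 200 camera calls.

## Working session

There is one attempt and no reset: what is moved stays moved. The work goes in short steps, Python scripts to look and compute and a shell command to move; the robot and the scene stay as the last step left them, time stands still between calls to the robot, and variables do not carry over. Pictures are saved under pics/ and viewed, about 8 in all and at most 12, crops included, and the job is handed in when it is done.

```bash
mkdir -p pics
cat > h.py <<'E'
import numpy as np, cv2
from bench import readout, get_image, camera_params, env, finder
def save(n,f):
    im=get_image(n); cv2.imwrite('pics/'+f,im[:,:,::-1]); return im
def cam(n):
    c=camera_params(n); return [np.array(c[k],float) for k in('K','dist','rvec','tvec')]
def ray(n,rc):
    K,d,r,t=cam(n); u=cv2.undistortPoints(np.array([[[rc[1],rc[0]]]],float),K,d)[0,0]
    R=cv2.Rodrigues(r)[0]; return -R.T@t.ravel(), R.T@np.array([u[0],u[1],1])
def onz(n,rc,z):
    o,v=ray(n,rc); return o+v*(z-o[2])/v[2]
def proj(n,P):
    K,d,r,t=cam(n); return cv2.projectPoints(np.array(P,float).reshape(-1,1,3),r,t,K,d)[0][:,0,::-1]
E
python3 - <<'E'
from h import *
a=save('top','t0.png'); b=save('side','s0.png')
cv2.imwrite('pics/both.png',cv2.resize(np.hstack([a,b])[:,:,::-1],None,fx=1,fy=1))
for n in('top','side'):
    o,_=ray(n,(210,280)); print(n,o.round(3))
    for k in('fuse','jig','handle_grip','block','meter','reel','driver'):
        print(k,[(np.round(x['point']).tolist(),round(x['conf'],2)) for x in finder.spot_in(k,n)])
s=readout.sense(); print(s['clock'],s['position'],s['eef_rot'],s['width'],env.tips_ahead)
E
```

```text
top [ 0.434 -0.104  1.226]
fuse [([299.0, 328.0], 0.79), ([309.0, 376.0], 0.74), ([232.0, 410.0], 0.68), ([236.0, 345.0], 0.58)]
jig [([229.0, 316.0], 0.91)]
handle_grip [([224.0, 302.0], 0.68)]
block [([222.0, 172.0], 0.69), ([145.0, 250.0], 0.51)]
meter [([147.0, 349.0], 0.91), ([146.0, 252.0], 0.25)]
reel [([147.0, 253.0], 0.74)]
driver [([124.0, 148.0], 0.76)]
side [0.429 1.023 0.935]
fuse [([186.0, 364.0], 0.65), ([210.0, 353.0], 0.57), ([168.0, 304.0], 0.51)]
jig [([211.0, 298.0], 0.9)]
handle_grip [([177.0, 295.0], 0.66)]
block [([310.0, 279.0], 0.87)]
meter [([192.0, 225.0], 0.74)]
reel [([240.0, 208.0], 0.97), ([308.0, 277.0], 0.49)]
driver [([321.0, 164.0], 0.98)]
0.8 [0.16255444 0.49917511 0.25331507] [ 1.56737094e-01  9.87640361e-01  1.09772770e-05 -9.25319895e-07] 0.0857438499049434 0.022
```

View pics/t0.png

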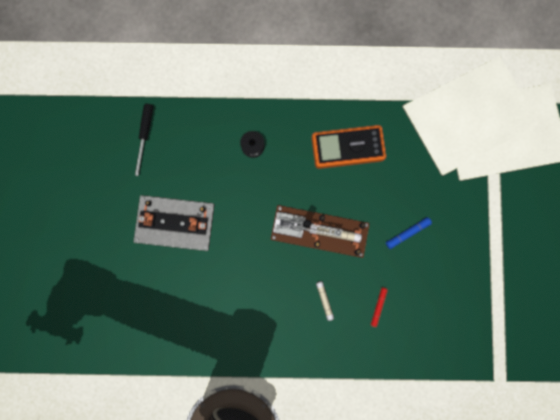

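View pics/s0.png

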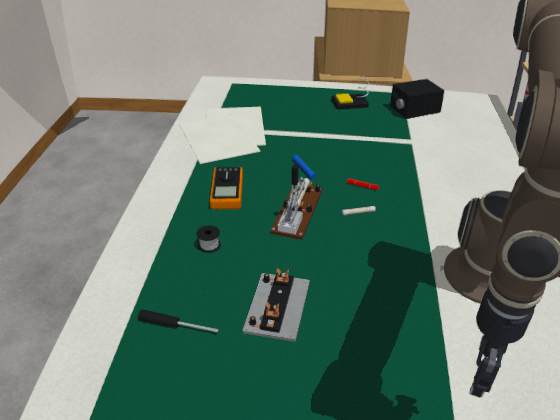

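The top view shows four things like the fuse:
- the cream fuse in the jig, (236,345)
- a small loose cream one, (299,328)
- a red one, (309,376)
- a blue one, (232,410)

I choose the one in the jig: it is cream, the larger of the two, and under the clamp. The block is at (222,172) and the clamp end of the jig is on the left (world +y). Next I'll measure the poses and check the choice in a close crop.

Run:
```python
from h import *
a=get_image('top'); b=get_image('side')
out={}
for k,z in(('jig',.012),('block',.010)):
  for n in('top','side'):
    m=finder.masks_of(k,n)[0]; p=m['pixels']
    rc=np.argwhere(p); 
    h=cv2.convexHull(rc[:,::-1].astype(np.int32))[:,0,::-1]
    P=np.array([onz(n,q,z)[:2] for q in h])
    r=cv2.minAreaRect((P*1000).astype(np.float32)); print(k,n,m['conf'],np.round(r[0],1),np.round(r[1],1),round(r[2],2))
for i,m in enumerate(finder.masks_of('fuse','top')):
    rc=np.argwhere(m['pixels']); P=np.array([onz('top',q,.042)[:2] for q in rc])*1000
    r=cv2.minAreaRect(P.astype(np.float32)); print('fuse',np.round(m['point']),m['conf'],np.round(r[0],1),np.round(r[1],1),round(r[2],1))
c1=cv2.resize(a[195:265,265:375],None,fx=5,fy=5,interpolation=3); c2=cv2.resize(b[265:345,235:320],None,fx=4,fy=4,interpolation=3);c3=cv2.resize(b[150:240,265:335],None,fx=4,fy=4,interpolation=3);c4=cv2.resize(a[190:255,130:218],None,fx=4,fy=4,interpolation=3)
C=np.zeros((600,800,3),np.uint8)
C[:350,:550]=c1
C[:0]=0
C[340:600,0:352]=c4[:260]
C[240:600,520:800]=c3
cv2.imwrite('pics/crop.png',C[:,:,::-1]); cv2.imwrite('pics/cb.png',c2[:,:,::-1])
```

```text
jig top 0.86 [ 508.6 -211.2] [239.1  91. ] 79.9
jig side 0.89 [ 503.3 -257.8] [361.9 109.8] 84.61Traceback (most recent call last):
  File "<stdin>", line 6, in <module>
IndexError: list index out of range
```

Run:
```python
from h import *
a=get_image('top'); b=get_image('side')
for n in('top','side'):
  for m in finder.masks_of('block',n): print(n,np.round(m['point']),m['conf'])
# grey panel by colour in the top picture
sub=a[185:265,120:230].astype(int); mx=sub.max(2);mn=sub.min(2)
def rect(g,z,n='top',r0=185,c0=120):
    nn,l,st,_=cv2.connectedComponentsWithStats(g.astype(np.uint8)); i=1+st[1:,4].argmax()
    cnt=np.argwhere(l==i); h=cv2.convexHull(cnt[:,::-1].astype(np.int32))[:,0,::-1]+[r0,c0]
    P=np.array([onz(n,q,z)[:2] for q in h])*1000
    r=cv2.minAreaRect(P.astype(np.float32)); return st[i],np.round(r[0],1),np.round(r[1],1),round(r[2],2)
print('block',rect((mx-mn<30)&(mx>85),.010))
for m in finder.masks_of('fuse','top'):
    rc=np.argwhere(m['pixels']); P=np.array([onz('top',q,.042)[:2] for q in rc])*1000
    r=cv2.minAreaRect(P.astype(np.float32)); print('fuse',np.round(m['point']),m['conf'],np.round(r[0],1),np.round(r[1],1),round(r[2],1))
c1=cv2.resize(a[195:265,265:375],None,fx=5,fy=5,interpolation=3);c3=cv2.resize(b[150:240,265:335],None,fx=4,fy=4,interpolation=3);c4=cv2.resize(a[190:255,130:218],None,fx=4,fy=4,interpolation=3)
C=np.zeros((600,800,3),np.uint8); C[:350,:550]=c1; C[340:600,0:352]=c4; C[240:600,520:800]=c3
cv2.imwrite('pics/crop.png',C[:,:,::-1])
```

```text
top [224. 173.] 0.81
side [308. 278.] 0.84
block (array([  13,   10,   81,   56, 2501], dtype=int32), array([525. , 162.5]), array([194.8, 126.2]), 84.54)
fuse [233. 409.] 0.88 [ 506.2 -428.8] [ 21.8 126.5] 32.4
fuse [309. 376.] 0.79 [ 322.4 -354.7] [19.3 95.1] 73.7
fuse [299. 326.] 0.59 [ 336.7 -222.5] [93.  14.6] 18.0
fuse [234. 344.] 0.57 [ 502.3 -247. ] [127.2  21.5] 79.6
```

View pics/crop.png

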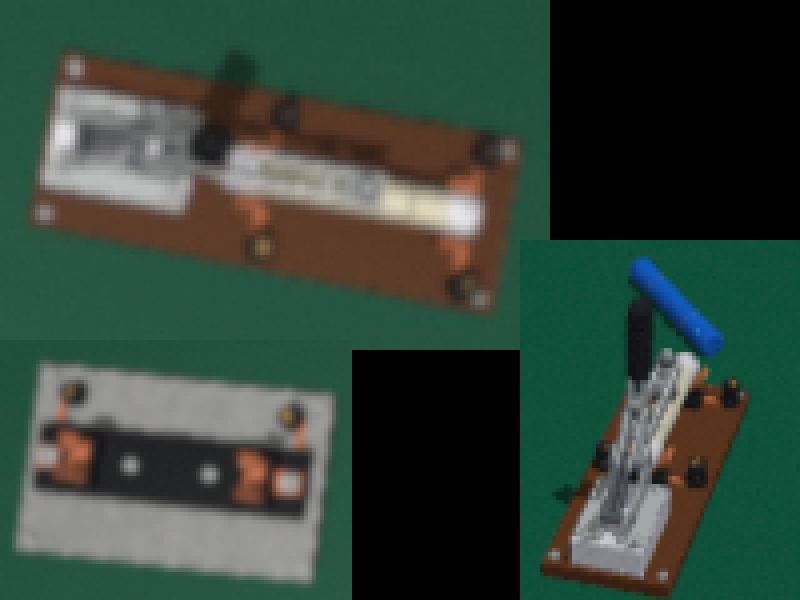

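The crop confirms the choice. The cream fuse lies on the copper V rests under the clamp arm, with its far cap at crop (465,213). The clamp is on the left with its black grip upright, and the block's two clips and two posts show clearly. Next I'll refine both poses from these marks in both views.

Run:
```python
from h import *
from scipy.optimize import least_squares
def place(p,L): 
    x,y,t=p; c,s=np.cos(t),np.sin(t); L=np.array(L,float)
    return np.c_[x+c*L[:,0]-s*L[:,1], y+s*L[:,0]+c*L[:,1], L[:,2]]
def fit(obs,p0):
    f=lambda p: np.concatenate([(proj(n,place(p,[l])) - np.array(px)).ravel() for n,l,px in obs])
    r=least_squares(f,p0); print(np.round([r.x[0]*1e3,r.x[1]*1e3,np.degrees(r.x[2])],2),np.round(r.fun.reshape(-1,2),1).tolist())
    return r.x
t=lambda c,r:(195+r/5-.5,265+c/5-.5)
s=lambda c,r:(150+(r-240)/4-.5,265+(c-520)/4-.5)
b=lambda c,r:(190+(r-340)/4-.5,130+c/4-.5)
zp=.03
ot=[('top',(-.034,.04,zp),t(263,244)),('top',(.034,.04,zp),t(287,110)),('top',(.034,-.064,zp),t(491,148)),('top',(-.034,-.064,zp),t(462,285))]
os_=[('side',(-.034,.04,zp),s(696,463)),('side',(.034,.04,zp),s(604,443)),('side',(-.034,-.064,zp),s(732,384))]
p0=[.502,-.247,-.18]
fit(ot,p0);fit(os_,p0);fit(ot+os_,p0)
# end caps corners of board, top: board y extents unknown
ob=[('top',(.042,.07,.028),b(73,390)),('top',(.042,-.07,.028),b(292,414)),('top',(0,.0555,.066),b(74,452)),('top',(0,-.0555,.066),b(253,472))]
p=fit(ob,[.525,.162,-.09])
for n in('top','side'):
  for k in('block','seat','fuse','handle_grip'):
    pass
im=get_image('side'); q=proj('side',place(p,[(.042,.07,.028),(.042,-.07,.028),(0,.0555,.066),(0,-.0555,.066),(.06,.095,.01),(-.06,.095,.01),(-.06,-.095,.01),(.06,-.095,.01)]))
P=cv2.resize(im[255:345,235:320],None,fx=6,fy=6,interpolation=3)
for r,c in q: cv2.circle(P,(int((c-235+.5)*6),int((r-255+.5)*6)),3,(0,255,0),1)
cv2.imwrite('pics/bs.png',P[:,:,::-1])
for n in('top','side'):
  m=[x for x in finder.masks_of('handle_grip',n)][:1]
  for x in m:print(n,x['point'],x['conf'],proj(n,place([.5023,-.247,np.radians(-10.2)],[(0,.081,.163)])))
```

```text
[ 503.81 -248.42  -10.4 ] [[-0.3, -0.4], [0.0, -0.1], [0.5, -0.2], [-0.3, 0.7]]
[ 501.75 -248.12  -11.57] [[-0.2, -0.1], [0.4, -0.1], [-0.2, 0.2]]
[ 503.14 -248.36  -10.55] [[-0.0, -0.4], [0.2, -0.1], [0.8, -0.2], [0.1, 0.6], [-0.3, -0.3], [0.4, -0.4], [-0.5, -0.6]]
[526.3  158.55  -5.11] [[-0.0, 0.3], [-0.2, 0.4], [0.2, -0.5], [-0.0, -0.2]]
top [222.7, 307.1] 0.44 [[223.20713714 305.84133389]]
side [182.4, 294.5] 0.55 [[171.14837264 294.18400565]]
```

View pics/bs.png

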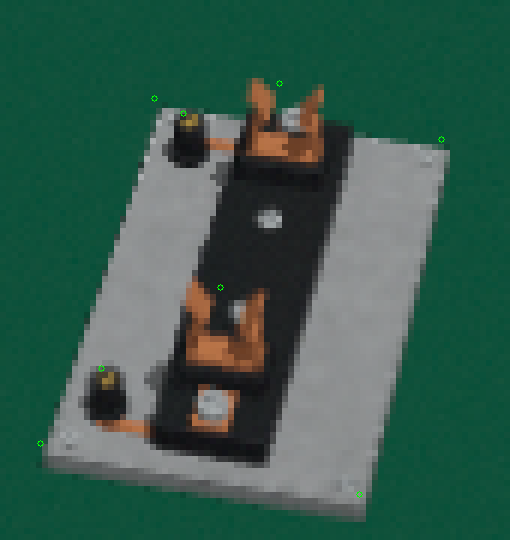

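The overlay shows my block fit sitting about 1.2 px left and 1.5 px up of the panel in the side view. I'll refit it jointly using panel corners, posts and clips from both views.

```bash
cat > fitb.py <<'E'
from h import *
from scipy.optimize import least_squares
def place(p,L): 
    x,y,t=p; c,s=np.cos(t),np.sin(t); L=np.array(L,float).reshape(-1,3)
    return np.c_[x+c*L[:,0]-s*L[:,1], y+s*L[:,0]+c*L[:,1], L[:,2]]
def fit(obs,p0):
    f=lambda p: np.concatenate([(proj(n,place(p,[l])) - np.array(px)).ravel() for n,l,px in obs])
    r=least_squares(f,p0,loss='soft_l1',x_scale=[.01,.01,.1]); print(np.round([r.x[0]*1e3,r.x[1]*1e3,np.degrees(r.x[2])],2),np.round(f(r.x).reshape(-1,2),1).tolist())
    return r.x
E
python3 - <<'E'
from fitb import *
b=lambda c,r:(190+(r-340)/4-.5,130+c/4-.5)
g=lambda c,r:(255+r/6-.5,235+c/6-.5)
C=[(.06,.095,.01),(.06,-.095,.01),(-.06,-.095,.01),(-.06,.095,.01)]
posts=[(.042,.07,.028),(.042,-.07,.028)]; clips=[(0,.0555,.066),(0,-.0555,.066)]
T=[('top',l,b(*q)) for l,q in zip(C+posts,[(38,361),(335,393),(312,580),(15,549),(73,390),(292,414)])]
S=[('side',l,g(*q)) for l,q in zip([C[3],C[2],C[1],C[0]]+posts+clips,[(366,504),(449,150),(163,108),(46,458),(107,373),(189,117),(229,293),(289,86)])]
p0=[.525,.162,-.09]
fit(T,p0);fit(S,p0);fit(T+S,p0)
E
```

```text
[525.9  161.7   -5.25] [[0.2, 1.1], [0.1, 0.1], [-0.0, 0.1], [-0.4, 0.4], [0.1, -0.9], [-0.0, -0.8]]
[523.08 162.06  -5.32] [[-0.2, 0.0], [-0.6, 0.1], [-0.6, -0.1], [-1.2, 0.1], [0.6, 0.2], [0.6, 0.3], [0.4, -0.3], [0.8, -0.3]]
[524.11 161.76  -5.26] [[0.9, 1.1], [0.8, 0.0], [0.7, 0.0], [0.3, 0.3], [0.8, -0.9], [0.7, -0.8], [-0.4, -0.4], [-0.7, -0.3], [-0.7, -0.6], [-1.4, -0.3], [0.4, -0.2], [0.5, -0.1], [0.3, -0.7], [0.7, -0.7]]
```

Both poses agree between the views to about 2 mm: the jig is at (503, -248), yaw -10.4°, and the block at (524, 162), yaw -5.3°. I'll move above the handle grip with the jaws across jig x.

```bash
python3 -m crank '[{"x":29,"y":-54,"wz":-6.9},{"x":29,"y":-54,"wz":-6.9},{"x":29,"y":-54,"wz":-6.9},{"x":29,"y":-54,"wz":-6.9},{"x":29,"y":-54,"wz":-6.9},{"x":29,"y":-54,"wz":-6.9},{"x":29,"y":-54,"wz":-6.9},{"x":29,"y":-54,"wz":-6.9},{"x":29,"y":-54,"wz":-6.9},{"x":29,"y":-54,"wz":-6.9},{"x":29,"y":-54,"wz":-6.9},{"x":29,"y":-54,"wz":-6.9}]' 20
python3 - <<'E'
from h import *
from scipy.spatial.transform import Rotation as R
s=readout.sense(); q=R.from_quat(s['eef_rot']).as_matrix(); print(s['clock'],s['position'],np.degrees(np.arctan2(q[1,1],q[0,1])),q[:,2].round(3),s['width'],s['joints'])
a=save('top','t1.png');b=save('side','s1.png')
A=cv2.resize(a[180:270,255:385],None,fx=3,fy=3,interpolation=3);B=cv2.resize(b[90:250,230:360],None,fx=3,fy=3,interpolation=3)
C=np.zeros((480,790,3),np.uint8);C[:270,:390]=A;C[:,400:]=B;cv2.imwrite('pics/c1.png',C[:,:,::-1])
E
```

```text
1.45 [0.16255441 0.49917482 0.25327533] 71.96191767423628 [-0. -0. -1.] 0.0853999564969935 [ 1.25597183e+00  1.25826923e-01 -3.96110512e-02  1.40541615e+00
  1.57410026e-05  1.57079576e+00]$[0]: bad value
```

View pics/c1.png

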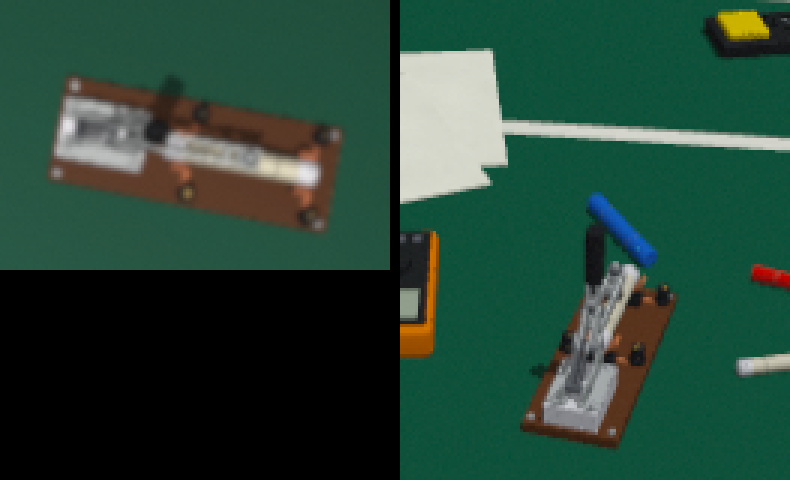

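The move was refused ("bad value"), probably because each row needs all seven keys, so the picture just shows the unchanged scene. I'll try full rows.

```bash
python3 -m crank '[{"x":29,"y":-54,"z":0,"wx":0,"wy":0,"wz":-6.9,"jaw":1},{"x":29,"y":-54,"z":0,"wx":0,"wy":0,"wz":-6.9,"jaw":1},{"x":29,"y":-54,"z":0,"wx":0,"wy":0,"wz":-6.9,"jaw":1},{"x":29,"y":-54,"z":0,"wx":0,"wy":0,"wz":-6.9,"jaw":1},{"x":29,"y":-54,"z":0,"wx":0,"wy":0,"wz":-6.9,"jaw":1},{"x":29,"y":-54,"z":0,"wx":0,"wy":0,"wz":-6.9,"jaw":1},{"x":29,"y":-54,"z":0,"wx":0,"wy":0,"wz":-6.9,"jaw":1},{"x":29,"y":-54,"z":0,"wx":0,"wy":0,"wz":-6.9,"jaw":1},{"x":29,"y":-54,"z":0,"wx":0,"wy":0,"wz":-6.9,"jaw":1},{"x":29,"y":-54,"z":0,"wx":0,"wy":0,"wz":-6.9,"jaw":1},{"x":29,"y":-54,"z":0,"wx":0,"wy":0,"wz":-6.9,"jaw":1},{"x":29,"y":-54,"z":0,"wx":0,"wy":0,"wz":-6.9,"jaw":1}]' 20
cat > st.py <<'E'
from h import *
from scipy.spatial.transform import Rotation as R
s=readout.sense(); q=R.from_quat(s['eef_rot']).as_matrix(); print(round(s['clock'],2),(s['position']*1000).round(1),'jawyaw',np.degrees(np.arctan2(q[1,1],q[0,1])).round(2),q[:,2].round(3),'w',round(s['width']*1000,1),'F',np.round(s['wrist_force'],1),np.round(s['joints'],2))
E
python3 st.py
```

```text
clock: 3.05
position: [0.5112, -0.1509, 0.2535]
eef_rot: [0.772, 0.635, 0.0, 0.0]
wrist_force: [1.2, 1.5, 0.9]
width: 0.0852
3.05 [ 511.2 -150.9  253.5] jawyaw -11.09 [ 0.001  0.    -1.   ] w 85.2 F [1.2 1.5 0.9] [-0.29  0.14 -0.02  1.41  0.    1.48]
```

```bash
python3 -m crank '[{"x":7,"y":-19.5,"z":0,"wx":0,"wy":0,"wz":0.4,"jaw":1},{"x":0,"y":0,"z":-29,"wx":0,"wy":0,"wz":0,"jaw":1},{"x":0,"y":0,"z":-29,"wx":0,"wy":0,"wz":0,"jaw":1},{"x":0,"y":0,"z":-29,"wx":0,"wy":0,"wz":0,"jaw":1},{"x":0,"y":0,"z":0,"wx":0,"wy":0,"wz":0,"jaw":1}]' 20
python3 st.py
python3 - <<'E'
from h import *
a=save('top','t2.png');b=save('side','s2.png')
A=cv2.resize(a[180:270,255:385],None,fx=3,fy=3,interpolation=3);B=cv2.resize(b[90:250,230:360],None,fx=3,fy=3,interpolation=3)
C=np.zeros((480,790,3),np.uint8);C[:270,:390]=A;C[:,400:]=B;cv2.imwrite('pics/c2.png',C[:,:,::-1])
E
```

```text
clock: 3.68
position: [0.5161, -0.1679, 0.1642]
eef_rot: [0.769, 0.64, -0.001, -0.002]
wrist_force: [-0.7, 0.5, -0.5]
width: 0.0852
3.67 [ 516.1 -167.9  164.2] jawyaw -10.44 [-0.004  0.001 -1.   ] w 85.2 F [-0.7  0.5 -0.5] [-0.31  0.18 -0.17  1.22 -0.    1.44]
```

View pics/c2.png

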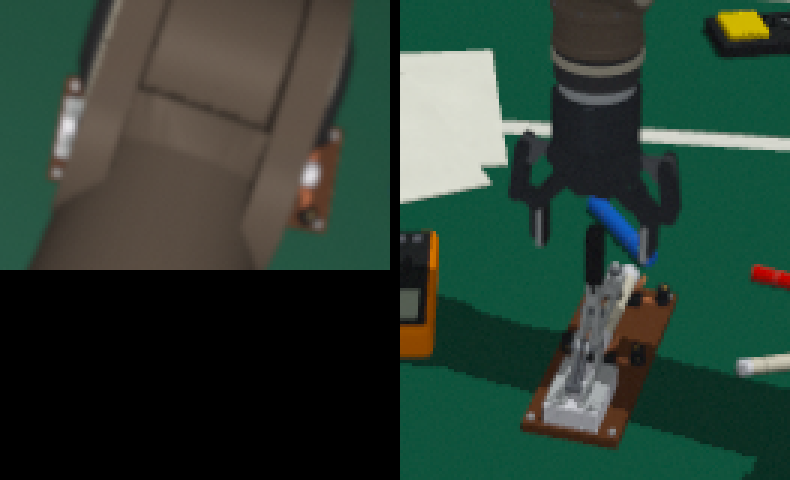

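The handle (scaled crop column 595) is centred between the fingers (540 and 648). Close on it, then swing it along the arc.

```bash
python3 -m crank '[{"x":0,"y":0,"z":0,"wx":0,"wy":0,"wz":0,"jaw":-1},{"x":0,"y":0,"z":0,"wx":0,"wy":0,"wz":0,"jaw":-1},{"x":0,"y":0,"z":0,"wx":0,"wy":0,"wz":0,"jaw":-1},{"x":0,"y":0,"z":0,"wx":0,"wy":0,"wz":0,"jaw":-1},{"x":0,"y":0,"z":0,"wx":0,"wy":0,"wz":0,"jaw":-1},{"x":0,"y":0,"z":0,"wx":0,"wy":0,"wz":0,"jaw":-1}]' 30; python3 st.py
```

```text
clock: 4.53
position: [0.5164, -0.1682, 0.1666]
eef_rot: [0.768, 0.64, -0.001, -0.001]
wrist_force: [-5.1, 0.1, 5.1]
width: 0.0159
4.53 [ 516.4 -168.2  166.6] jawyaw -10.44 [-0.002  0.    -1.   ] w 15.9 F [-5.1  0.1  5.1] [-0.31  0.17 -0.17  1.23 -0.    1.44]
```

```bash
python3 -m crank '[{"x":1.3,"y":7.4,"z":0,"wx":0,"wy":0,"wz":0,"jaw":-1},{"x":1.4,"y":7.4,"z":0,"wx":0,"wy":0,"wz":0,"jaw":-1},{"x":1.8,"y":9.8,"z":-1,"wx":0,"wy":0,"wz":0,"jaw":-1},{"x":1.8,"y":9.8,"z":-2,"wx":0,"wy":0,"wz":0,"jaw":-1},{"x":3.6,"y":19.7,"z":-7,"wx":0,"wy":0,"wz":0,"jaw":-1},{"x":3.4,"y":18.7,"z":-11,"wx":0,"wy":0,"wz":0,"jaw":-1}]'; python3 st.py
```

```text
clock: 5.28
position: [0.5295, -0.0956, 0.1453]
eef_rot: [0.769, 0.639, -0.001, -0.0]
wrist_force: [-5.1, -2.8, 0.1]
width: 0.0154
5.28 [529.5 -95.6 145.3] jawyaw -10.49 [-0.002 -0.002 -1.   ] w 15.4 F [-5.1 -2.8  0.1] [-0.18  0.17 -0.22  1.18 -0.    1.58]
```

```bash
python3 -m crank '[{"x":2.9,"y":15.7,"z":-15,"wx":0,"wy":0,"wz":0,"jaw":-1},{"x":2.3,"y":12.8,"z":-19,"wx":0,"wy":0,"wz":0,"jaw":-1},{"x":1.3,"y":6.9,"z":-18,"wx":0,"wy":0,"wz":0,"jaw":-1},{"x":0.7,"y":3.9,"z":-18,"wx":0,"wy":0,"wz":0,"jaw":-1},{"x":0,"y":0,"z":0,"wx":0,"wy":0,"wz":0,"jaw":-1}]'; python3 st.py;  python3 -m crank '[{"x":0,"y":0,"z":0,"wx":0,"wy":0,"wz":0,"jaw":1},{"x":0,"y":0,"z":0,"wx":0,"wy":0,"wz":0,"jaw":1},{"x":0,"y":0,"z":0,"wx":0,"wy":0,"wz":0,"jaw":1},{"x":0,"y":0,"z":0,"wx":0,"wy":0,"wz":0,"jaw":1},{"x":0,"y":0,"z":50,"wx":0,"wy":0,"wz":0,"jaw":1},{"x":0,"y":0,"z":50,"wx":0,"wy":0,"wz":0,"jaw":1},{"x":0,"y":0,"z":50,"wx":0,"wy":0,"wz":0,"jaw":1}]'; python3 st.py
python3 - <<'E'
from h import *
a=save('top','t3.png');b=save('side','s3.png')
A=cv2.resize(a[180:270,255:385],None,fx=3,fy=3,interpolation=3);B=cv2.resize(b[90:250,230:360],None,fx=3,fy=3,interpolation=3)
C=np.zeros((480,790,3),np.uint8);C[:270,:390]=A;C[:,400:]=B;cv2.imwrite('pics/c3.png',C[:,:,::-1])
E
```

```text
clock: 5.9
position: [0.5368, -0.0546, 0.0737]
eef_rot: [0.768, 0.64, -0.0, -0.002]
wrist_force: [-4.1, 4.6, 0.1]
width: 0.0156
5.9 [536.8 -54.6  73.7] jawyaw -10.37 [-0.003  0.003 -1.   ] w 15.6 F [-4.1  4.6  0.1] [-0.1   0.22 -0.33  1.03  0.    1.65]
clock: 6.78
position: [0.5379, -0.0563, 0.2269]
eef_rot: [0.769, 0.64, 0.0, 0.0]
wrist_force: [1.5, -1.1, 0.1]
width: 0.0851
6.78 [537.9 -56.3 226.9] jawyaw -10.45 [ 0. -0. -1.] w 85.1 F [ 1.5 -1.1  0.1] [-0.1   0.16 -0.06  1.35  0.    1.65]
```

View pics/c3.png

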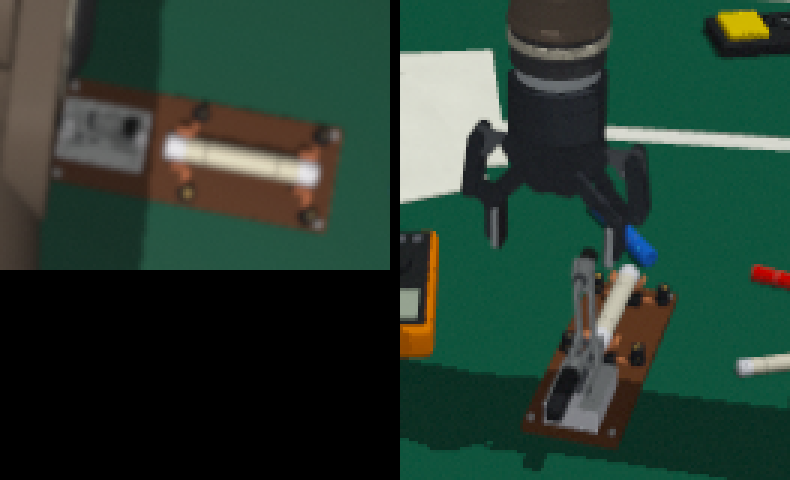

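The clamp is fully open: its arm stands upright at about (585,290) in the crop, the handle lies back at (560,395), and the fuse is free with both caps in view. Now measure the fuse precisely.

Run:
```python
from fitb import *
for n in('top','side'):
  get_image(n)
  for m in finder.masks_of('fuse',n):
    rc=np.argwhere(m['pixels']); P=np.array([onz(n,q,.042 if n=='top' else .045)[:2] for q in rc])*1000
    r=cv2.minAreaRect(P.astype(np.float32)); print(n,np.round(m['point']),round(m['conf'],2),np.round(r[0],1),np.round(r[1],1),round(r[2],1))
a=get_image('top')
# bright fuse pixels by colour, top, in jig area
sub=a[215:250,305:368].astype(int); g=(sub.min(2)>135)
rc=np.argwhere(g)+[215,305]
P=np.array([onz('top',q,.045)[:2] for q in rc])*1000
r=cv2.minAreaRect(P.astype(np.float32));print('col',np.round(r[0],1),np.round(r[1],1),round(r[2],1))
t=lambda c,rr:(180+rr/3-.5,255+c/3-.5)
s=lambda c,rr:(90+rr/3-.5,230+(c-400)/3-.5)
print(onz('top',t(176,147),.042),onz('top',t(309,174),.042))
C=[('top',(0,.0555,.052),t(176,147)),('top',(0,-.0555,.052),t(310,174))]
fit(C,[.503,-.248,-.18])
```

```text
top [299. 326.] 0.78 [ 335.9 -222.5] [96.  15.5] 19.0
top [233. 409.] 0.66 [ 506.5 -430. ] [ 21.1 127.4] 31.2
top [233. 336.] 0.56 [ 501.7 -247.1] [126.7  20.2] 80.7
top [308. 376.] 0.54 [ 322.7 -354.9] [16.3 94.3] 73.7
side [212. 359.] 0.69 [ 336.7 -176.7] [92.9 28. ] 15.4
side [189. 290.] 0.68 [ 530.9 -250.9] [ 23.7 186.3] 5.0
side [191. 303.] 0.46 [ 499.9 -255.4] [114.   19.4] 78.3
col [ 501.9 -246.8] [127.4  19. ] 79.6
[ 0.51310153 -0.19282204  0.042     ] [ 0.49252983 -0.3029827   0.042     ]
[ 502.24 -247.1   -10.5 ] [[0.0, 0.2], [-0.0, -0.2]]
```

```bash
python3 -m crank '[{"x":-9,"y":-48,"z":0,"wx":0,"wy":0,"wz":0,"jaw":1},{"x":-9,"y":-48,"z":0,"wx":0,"wy":0,"wz":0,"jaw":1},{"x":-9,"y":-48,"z":0,"wx":0,"wy":0,"wz":0,"jaw":1},{"x":-9,"y":-46.5,"z":0,"wx":0,"wy":0,"wz":0,"jaw":1},{"x":0,"y":0,"z":-40,"wx":0,"wy":0,"wz":0,"jaw":1},{"x":0,"y":0,"z":-40,"wx":0,"wy":0,"wz":0,"jaw":1},{"x":0,"y":0,"z":0,"wx":0,"wy":0,"wz":0,"jaw":1}]'; python3 st.py
```

```text
clock: 8.0
position: [0.4993, -0.2456, 0.141]
eef_rot: [0.769, 0.64, -0.002, -0.004]
wrist_force: [0.1, -0.3, -0.3]
width: 0.0857
8.0 [ 499.3 -245.6  141. ] jawyaw -10.46 [-0.008  0.004 -1.   ] w 85.7 F [ 0.1 -0.3 -0.3] [-0.46  0.21 -0.18  1.18 -0.    1.3 ]
```

```bash
python3 -m crank '[{"x":0,"y":0,"z":-40,"wx":0,"wy":0,"wz":0,"jaw":1},{"x":0,"y":0,"z":-37,"wx":0,"wy":0,"wz":0,"jaw":1},{"x":0,"y":0,"z":-20,"wx":0,"wy":0,"wz":0,"jaw":1},{"x":0,"y":0,"z":0,"wx":0,"wy":0,"wz":0,"jaw":1},{"x":0,"y":0,"z":0,"wx":0,"wy":0,"wz":0,"jaw":-1},{"x":0,"y":0,"z":0,"wx":0,"wy":0,"wz":0,"jaw":-1},{"x":0,"y":0,"z":0,"wx":0,"wy":0,"wz":0,"jaw":-1},{"x":0,"y":0,"z":0,"wx":0,"wy":0,"wz":0,"jaw":-1},{"x":0,"y":0,"z":0,"wx":0,"wy":0,"wz":0,"jaw":-1},{"x":0,"y":0,"z":0,"wx":0,"wy":0,"wz":0,"jaw":-1}]' 60; python3 st.py
```

```text
clock: 9.25
position: [0.5017, -0.2468, 0.0491]
eef_rot: [0.769, 0.64, -0.0, 0.0]
wrist_force: [-2.8, 0.7, 5.0]
width: 0.0173
9.25 [ 501.7 -246.8   49.1] jawyaw -10.44 [-0. -0. -1.] w 17.3 F [-2.8  0.7  5. ] [-0.46  0.27 -0.32  0.98 -0.    1.3 ]
```

```bash
python3 -m crank '[{"x":0,"y":0,"z":10,"wx":0,"wy":0,"wz":0,"jaw":-1},{"x":0,"y":0,"z":40,"wx":0,"wy":0,"wz":0,"jaw":-1},{"x":0,"y":0,"z":50,"wx":0,"wy":0,"wz":0,"jaw":-1},{"x":0,"y":0,"z":50,"wx":0,"wy":0,"wz":0,"jaw":-1},{"x":0,"y":0,"z":0,"wx":0,"wy":0,"wz":0,"jaw":-1}]'; python3 st.py
python3 - <<'E'
from h import *
b=save('side','s4.png');B=cv2.resize(b[60:220,230:390],None,fx=3,fy=3,interpolation=3)
cv2.imwrite('pics/c4.png',B[:,:,::-1])
E
```

```text
clock: 9.88
position: [0.504, -0.2477, 0.2035]
eef_rot: [0.768, 0.64, 0.002, 0.004]
wrist_force: [0.7, -0.1, -0.2]
width: 0.0177
9.88 [ 504.  -247.7  203.5] jawyaw -10.43 [ 0.008 -0.004 -1.   ] w 17.7 F [ 0.7 -0.1 -0.2] [-0.46  0.19 -0.07  1.3   0.    1.3 ]
```

View pics/c4.png

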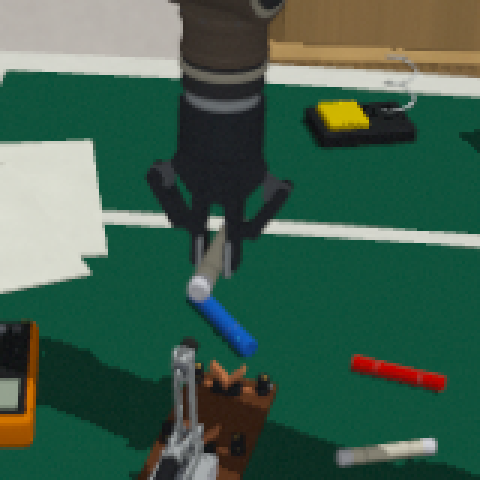

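The fuse is held level enough and clear, and the open arm is untouched. Raise it, carry it over the block and check alignment there.

```bash
python3 -m crank '[{"x":0,"y":0,"z":50,"wx":0,"wy":0,"wz":0,"jaw":-1},{"x":2.8,"y":51,"z":0,"wx":0,"wy":0,"wz":0.65,"jaw":-1},{"x":2.8,"y":51,"z":0,"wx":0,"wy":0,"wz":0.65,"jaw":-1},{"x":2.8,"y":51,"z":0,"wx":0,"wy":0,"wz":0.65,"jaw":-1},{"x":2.8,"y":51,"z":0,"wx":0,"wy":0,"wz":0.65,"jaw":-1},{"x":2.8,"y":51,"z":0,"wx":0,"wy":0,"wz":0.65,"jaw":-1},{"x":2.8,"y":51,"z":0,"wx":0,"wy":0,"wz":0.65,"jaw":-1},{"x":2.8,"y":51,"z":0,"wx":0,"wy":0,"wz":0.65,"jaw":-1},{"x":2.8,"y":51,"z":0,"wx":0,"wy":0,"wz":0.65,"jaw":-1},{"x":0,"y":0,"z":-55,"wx":0,"wy":0,"wz":0,"jaw":-1},{"x":0,"y":0,"z":-55,"wx":0,"wy":0,"wz":0,"jaw":-1},{"x":0,"y":0,"z":-30,"wx":0,"wy":0,"wz":0,"jaw":-1}]'
python3 -m crank '[{"x":0,"y":0,"z":0,"wx":0,"wy":0,"wz":0,"jaw":-1},{"x":0,"y":0,"z":0,"wx":0,"wy":0,"wz":0,"jaw":-1},{"x":0,"y":0,"z":0,"wx":0,"wy":0,"wz":0,"jaw":-1}]' >/dev/null; python3 st.py
python3 - <<'E'
from fitb import *
b=save('side','s5.png');a=save('top','t5.png')
z=5;B=cv2.resize(b[240:350,230:325],None,fx=z,fy=z,interpolation=3)
# predicted ends of the fuse, z at TCP-6 and TCP-3, at measured pose
s=readout.sense(); x,y,zz=s['position']; t=np.radians(-5.3)
for dz in(.003,.006,.009):
  q=proj('side',place([x,y,t],[(0,.0635,zz-dz),(0,-.0635,zz-dz)])); print(dz,q.round(1).tolist())
  if dz==.006:
    for r,c in q: cv2.circle(B,(int((c-230+.5)*z),int((r-240+.5)*z)),4,(0,255,0),1)
A=cv2.resize(a[190:255,130:218],None,fx=3,fy=3,interpolation=3)
C=np.zeros((550,475+270,3),np.uint8);C[:,:475]=B;C[:195,480:480+264]=A
cv2.imwrite('pics/c5.png',C[:,:,::-1])
E
```

```text
clock: 11.42
position: [0.5217, 0.1608, 0.1034]
eef_rot: [0.738, 0.674, -0.003, -0.001]
wrist_force: [0.1, -0.1, -0.7]
width: 0.0173
11.8 [525.5 161.5 110. ] jawyaw -5.25 [ 0.003  0.001 -1.   ] w 17.7 F [-0.1 -0.  -0.9] [ 0.3   0.21 -0.26  1.1   0.    1.96]
0.003 [[293.1, 270.5], [254.1, 282.3]]
0.006 [[294.0, 270.5], [255.1, 282.3]]
0.009 [[295.0, 270.6], [256.1, 282.3]]
```

View pics/c5.png

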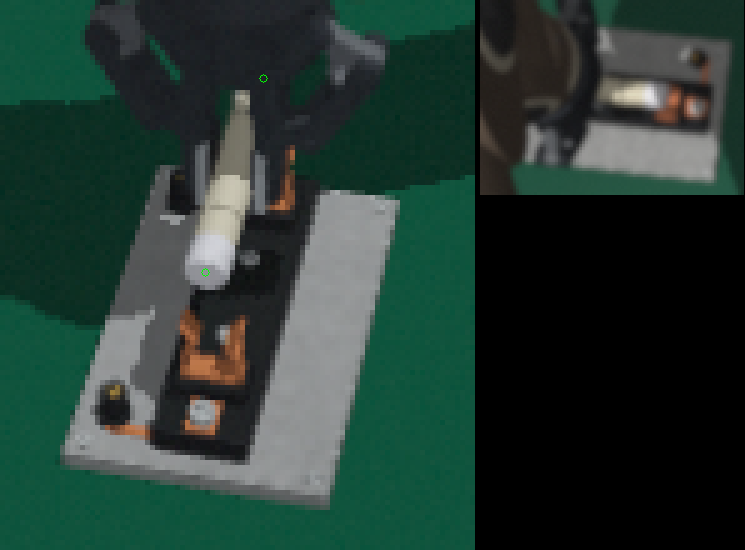

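The near cap matches its predicted end point, at crop (205,270). The far end looks off from the prediction at (263,78), but the gripper partly hides it. I'll check the fuse's axis numerically, against both the tool and the clips.

Run:
```python
from fitb import *
b=cv2.imread('pics/s5.png')[:,:,::-1].astype(int);a=cv2.imread('pics/t5.png')[:,:,::-1].astype(int)
s=readout.sense(); x,y,zz=s['position']; t=np.radians(-5.25)
# top: rows of far cap area; print brightness columns 165..200
print('top');
for r in range(214,232,2): print(r,a[r,168:200].min(1).tolist())
q=proj('top',place([x,y,t],[(dx,yy,zz-.006) for yy in(-.0635,-.03) for dx in(-.0103,.0103)]));print(q.round(1).tolist())
print('side')
for r in range(256,300,3):
  row=b[r,262:292]; print(r,row.min(1).tolist())
for yy in(.0635,.03,0,-.03,-.0635): print(yy,proj('side',place([x,y,t],[(-.0097,yy,zz-.006),(.0097,yy,zz-.006)])).round(1).tolist())
```

```text
top
214 [19, 27, 43, 59, 60, 56, 52, 54, 56, 59, 61, 64, 68, 69, 69, 70, 72, 72, 74, 76, 78, 79, 78, 79, 80, 80, 79, 80, 81, 82, 84, 84]
216 [18, 35, 54, 76, 81, 77, 73, 71, 66, 60, 59, 61, 62, 64, 65, 66, 67, 71, 74, 70, 64, 59, 59, 56, 55, 54, 57, 58, 60, 63, 66, 68]
218 [28, 47, 74, 92, 99, 99, 98, 98, 95, 94, 102, 109, 117, 129, 139, 142, 149, 162, 166, 148, 122, 108, 102, 94, 76, 53, 37, 31, 30, 27, 24, 27]
220 [39, 67, 90, 100, 104, 109, 123, 137, 140, 147, 165, 177, 181, 183, 184, 187, 201, 221, 223, 203, 162, 132, 122, 112, 93, 68, 53, 49, 45, 34, 27, 29]
222 [51, 74, 87, 92, 95, 110, 139, 159, 160, 160, 172, 180, 183, 183, 185, 190, 207, 225, 228, 219, 185, 147, 126, 111, 95, 80, 75, 69, 56, 42, 42, 51]
224 [55, 64, 64, 61, 58, 63, 79, 94, 103, 109, 121, 127, 130, 133, 136, 143, 158, 180, 192, 197, 186, 156, 125, 102, 84, 73, 69, 62, 48, 42, 60, 95]
226 [44, 50, 49, 39, 35, 32, 29, 29, 28, 31, 34, 35, 38, 40, 43, 49, 61, 78, 93, 100, 105, 101, 88, 72, 57, 48, 45, 41, 33, 35, 63, 107]
228 [33, 37, 39, 37, 36, 35, 29, 26, 23, 23, 24, 25, 27, 27, 26, 26, 31, 36, 38, 42, 46, 51,
[... 1713 characters left out ...]
 157, 189, 197, 206, 207, 208, 205, 198, 185, 56, 33, 32, 37, 31, 32, 31, 30, 34, 35, 31, 32, 31, 58, 127]
292 [85, 85, 85, 84, 92, 155, 171, 168, 175, 190, 186, 198, 194, 180, 117, 26, 63, 99, 97, 73, 18, 22, 16, 20, 27, 30, 32, 44, 103, 145]
295 [82, 83, 84, 84, 85, 120, 142, 144, 144, 145, 143, 144, 139, 138, 18, 21, 19, 11, 19, 16, 17, 21, 19, 20, 31, 31, 39, 92, 146, 148]
298 [85, 86, 84, 85, 84, 85, 61, 15, 16, 21, 17, 24, 21, 19, 18, 20, 20, 19, 21, 19, 21, 25, 22, 32, 32, 37, 83, 147, 146, 145]
0.0635 [[294.7, 275.0], [293.4, 266.1]]
0.03 [[283.8, 278.2], [282.5, 269.5]]
0 [[274.4, 280.9], [273.2, 272.4]]
-0.03 [[265.4, 283.6], [264.2, 275.1]]
-0.0635 [[255.7, 286.4], [254.5, 278.1]]
```

In x, both views agree that the fuse sits about 2 mm to the +x side of the block's centre line. Lengthwise it is within about 2 mm. I'll shift it and lower it to just above the clip tips, then compare it directly with the clips.

```bash
python3 -m crank '[{"x":-2,"y":-1,"z":-15,"wx":0,"wy":0,"wz":0,"jaw":-1},{"x":0,"y":0,"z":-15,"wx":0,"wy":0,"wz":0,"jaw":-1},{"x":0,"y":0,"z":0,"wx":0,"wy":0,"wz":0,"jaw":-1},{"x":0,"y":0,"z":0,"wx":0,"wy":0,"wz":0,"jaw":-1},{"x":0,"y":0,"z":0,"wx":0,"wy":0,"wz":0,"jaw":-1}]' 100 >/dev/null; python3 st.py
python3 - <<'E'
from fitb import *
b=save('side','s6.png');a=save('top','t6.png')
z=8;B=cv2.resize(b[270:340,240:300],None,fx=z,fy=z,interpolation=3)
A=cv2.resize(a[205:240,165:215],None,fx=6,fy=6,interpolation=3)
C=np.zeros((560,790,3),np.uint8);C[:,:480]=B;C[:210,485:785]=A
A=cv2.resize(b[250:290,260:310],None,fx=6,fy=6,interpolation=3);C[220:460,485:785]=A
cv2.imwrite('pics/c6.png',C[:,:,::-1])
E
```

```text
12.53 [522.6 160.4  78.6] jawyaw -5.23 [ 0.  0. -1.] w 16.4 F [-0.7 -0.9 -0.1] [ 0.3   0.22 -0.31  1.04  0.    1.96]
```

View pics/c6.png

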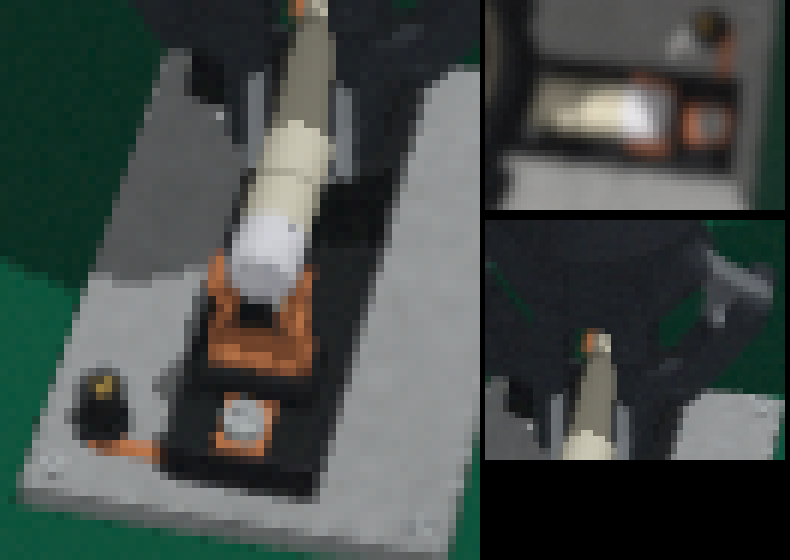

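In the side view the cap sits over the near clip, with the cap centre at crop column 268 and the clip tips at 215 and 308. In the top view the far cap ends at about crop (662,110). I'll work out both offsets numerically.

Run:
```python
from fitb import *
b=cv2.imread('pics/s6.png')[:,:,::-1].astype(int);a=cv2.imread('pics/t6.png')[:,:,::-1].astype(int)
s=readout.sense(); x,y,zz=s['position']; t=np.radians(-5.25); zf=zz-.006
top=lambda q:[(round(485+(c-165+.5)*6),round((r-205+.5)*6)) for r,c in q]
sd=lambda q:[(round((c-240+.5)*8),round((r-270+.5)*8)) for r,c in q]
B=[.525,.1617,t]
print('top: cap far end L/R, cap inner end L/R', top(proj('top',place([x,y,t],[(-.01,-.0635,zf),(.01,-.0635,zf),(-.01,-.0475,zf),(.01,-.0475,zf)]))))
print('top: clip tips outer/inner, -x,+x',top(proj('top',place(B,[(-.013,-.0615,.066),(-.013,-.0495,.066),(.013,-.0615,.066),(.013,-.0495,.066)]))))
print('side: end face centre, bottom, cap inner top',sd(proj('side',place([x,y,t],[(0,.0635,zf),(0,.0635,zf-.0103),(0,.0475,zf+.0103)]))))
print('side: clip tips outer: +x,-x; inner +x,-x',sd(proj('side',place(B,[(.013,.0615,.066),(-.013,.0615,.066),(.013,.0495,.066),(-.013,.0495,.066)]))))
# orange map in top crop
for r in range(214,235):
  print(r,''.join('O' if (p[0]-p[2]>45 and p[2]<130) else 'W' if p.min()>195 else 'w' if p.min()>130 else '.' for p in a[r,170:206]))
print('side')
for r in range(284,320):
  print(r,''.join('O' if (p[0]-p[2]>45 and p[2]<130) else 'W' if p.min()>180 else 'w' if p.min()>120 else '.' for p in b[r,255:290]))
```

```text
top: cap far end L/R, cap inner end L/R [(662, 143), (668, 94), (623, 138), (629, 89)]
top: clip tips outer/inner, -x,+x [(656, 145), (627, 142), (664, 81), (635, 78)]
side: end face centre, bottom, cap inner top [(259, 274), (259, 300), (272, 206)]
side: clip tips outer: +x,-x; inner +x,-x [(205, 281), (298, 296), (215, 250), (307, 264)]
214 ....................................
215 ....................................
216 ....................................
217 ....................................
218 ....................................
219 ....................................
220 ...............wwwwww...............
221 ............wwwwwwwwww..............
222 ...........wwwwwwWWWWww.............
223 ........wwwwwwwwwWWWWww.....OO......
224 .......wwwwwwwwwwWWWWWw.....OO......
225 ........wwwwwwwwwwWWWWww....OO......
226 .............wwwwwwWWWww....OOO.....
227 ..................wwwww.....OOO.....
228 ............................OOO.....
229 ....................OOOOO...........
230 ......................OO............
231 ....................................
232 .www.............
[... 846 characters left out ...]
wwWWWWWw..........ww
303 ...........OO.wwwwwwWwwO.........ww
304 ........wwwOO.wwwwwwww.O........www
305 ....wwwwww.OO.wwwwwwwwOO........www
306 wwwwwwwwww.OOOOwwwwww.OO........www
307 wwwwwwwww...OOO....w.OOO........www
308 wwwwwwwww...OOO.....OOOO.......wwww
309 wwwwwwwww...OO......OOOO.......wwww
310 wwwwwwww...OO.......OOOO.......wwww
311 wwwwwwww...OOOOOOOO.OOOO......wwwww
312 wwwwwwww...OOOOOOOOOOOOO......wwwww
313 wwwwwwww...OOOOOOOOOOOOO......wwwww
314 wwwwwww....OOOOOOOOOOOOO......wwwww
315 wwwwww.......OOOOOOOOOOO.....wwwwww
316 wwwww..............OOOOO.....wwwwww
317 .www.........................wwwwww
318 .www.........................wwwwww
319 .wwww........OO.............wwwwwww
```

Run:
```python
from fitb import *
a=cv2.imread('pics/t6.png')[:,:,::-1].astype(int);o=cv2.imread('pics/t0.png')[:,:,::-1].astype(int)
for r in (219,221,223,225,227,229): print(r,' '.join('%d/%d/%d'%tuple(p) for p in a[r,183:203]))
print('before')
for r in (215,217,219,221,223,225,227,229,231): print(r,' '.join('%d/%d/%d'%tuple(p) for p in o[r,183:203]))
s=readout.sense();x,y,zz=s['position'];t=np.radians(-5.25)
print(proj('top',place([.525,.1617,t],[(0,-.0495,.066),(0,-.0615,.066),(0,-.0495,.03),(0,-.0615,.03),(0,-.086,.025),(0,-.095,.01)])).round(1).tolist())
print(proj('top',place([x,y,t],[(0,-.0475,zz+.004),(0,-.0635,zz-.006),(0,-.0635,zz+.004)])).round(1).tolist())
```

```text
219 98/95/84 104/100/88 110/105/92 110/106/93 110/105/95 112/108/103 118/111/109 118/106/103 109/93/90 100/83/79 94/78/73 85/68/63 71/54/48 52/39/34 32/25/23 20/19/20 20/20/20 21/22/23 23/23/24 22/21/23
221 184/177/155 190/182/159 192/184/160 191/184/163 194/188/173 199/195/190 197/194/196 179/177/180 150/148/150 126/124/126 115/113/115 105/102/103 88/82/82 64/55/52 38/29/28 33/24/23 39/28/25 38/28/25 36/28/27 34/29/28
223 222/215/189 223/216/190 222/216/190 223/217/194 226/222/209 229/227/226 228/226/228 218/216/219 195/194/197 157/156/159 127/126/128 109/107/109 87/84/84 60/54/54 53/38/33 87/53/38 114/72/54 105/75/63 87/72/66 79/70/67
225 199/191/168 201/193/169 203/196/172 207/200/178 211/206/193 220/218/216 223/221/224 223/221/224 212/211/214 178/177/180 137/135/138 107/104/105 83/78/78 56/48/47 66/45/38 117/72/54 150/98/76 134/103/90 104/97/93 92/92/90
227 101/98/87 107/103/91 115/110/98 124/119/107 138/133/126 155/149/148 170/162/163 177/168/168 179/169/170 167/158/158 136/126/126 104/91/89 78/64/59 55/43/40 64/41/34 113/70/51 146/94/72 140/99/84 114/94/85 96/87/82
229 34/34/34
[... 1378 characters left out ...]
 38/39/41 37/37/39 50/42/41 74/50/43 103/64/48 118/71/50 127/76/52 124/74/51 116/69/48 104/63/45 83/50/38 56/39/33 66/43/35 115/73/57 158/111/93 170/137/125 164/148/141 159/146/140
229 37/38/40 37/37/38 37/39/39 39/38/39 51/42/41 76/52/45 100/64/49 112/70/52 120/73/54 122/74/54 117/72/52 106/66/48 82/54/44 51/39/35 39/32/30 57/40/35 79/56/48 87/64/57 89/71/64 92/74/68
231 58/58/59 55/55/57 52/53/54 50/50/52 48/47/48 45/42/43 48/41/41 54/46/44 59/46/44 64/48/44 65/49/44 63/49/44 53/45/43 40/38/38 32/31/34 35/35/37 38/39/41 39/40/42 39/40/41 38/38/41
[[222.8, 188.8], [223.3, 193.7], [223.9, 191.4], [224.4, 196.1], [225.6, 206.1], [226.4, 210.5]]
[[223.2, 187.2], [224.2, 194.5], [223.9, 193.8]]
```

The raw pixels show that the grey cap extends to column 195, so the fuse is where the model predicts it. Both views then put the seat about +2 mm in x and +1.5 mm in y from here. I'll shift by that and press down while watching the force.

```bash
python3 -m crank '[{"x":2,"y":1.5,"z":0,"wx":0,"wy":0,"wz":0,"jaw":-1},{"x":0,"y":0,"z":0,"wx":0,"wy":0,"wz":0,"jaw":-1},{"x":0,"y":0,"z":-6,"wx":0,"wy":0,"wz":0,"jaw":-1},{"x":0,"y":0,"z":-4,"wx":0,"wy":0,"wz":0,"jaw":-1},{"x":0,"y":0,"z":-3,"wx":0,"wy":0,"wz":0,"jaw":-1},{"x":0,"y":0,"z":0,"wx":0,"wy":0,"wz":0,"jaw":-1}]' 100; python3 st.py; python3 -m crank '[{"x":0,"y":0,"z":-4,"wx":0,"wy":0,"wz":0,"jaw":-1},{"x":0,"y":0,"z":-4,"wx":0,"wy":0,"wz":0,"jaw":-1},{"x":0,"y":0,"z":-4,"wx":0,"wy":0,"wz":0,"jaw":-1},{"x":0,"y":0,"z":0,"wx":0,"wy":0,"wz":0,"jaw":-1},{"x":0,"y":0,"z":0,"wx":0,"wy":0,"wz":0,"jaw":-1}]' ; python3 st.py
```

```text
clock: 13.38
position: [0.5247, 0.1627, 0.0685]
eef_rot: [0.739, 0.674, 0.002, -0.0]
wrist_force: [-8.8, 0.4, 23.4]
width: 0.0163
13.38 [524.7 162.7  68.5] jawyaw -5.22 [ 0.003  0.003 -1.   ] w 16.3 F [-8.8  0.4 23.4] [ 0.3   0.23 -0.32  1.01  0.    1.96]
clock: 14.0
position: [0.5237, 0.162, 0.0544]
eef_rot: [0.739, 0.674, -0.0, -0.001]
wrist_force: [-7.8, -0.1, 14.6]
width: 0.0165
14.0 [523.7 162.   54.4] jawyaw -5.23 [-0.001  0.001 -1.   ] w 16.5 F [-7.8 -0.1 14.6] [ 0.3   0.24 -0.34  0.99  0.    1.96]
```

```bash
python3 -m crank '[{"x":-1,"y":0,"z":-1,"wx":0,"wy":0,"wz":0,"jaw":-1},{"x":0,"y":0,"z":-1,"wx":0,"wy":0,"wz":0,"jaw":-1},{"x":0,"y":0,"z":0,"wx":0,"wy":0,"wz":0,"jaw":-1},{"x":0,"y":0,"z":0,"wx":0,"wy":0,"wz":0,"jaw":-1}]' >/dev/null; python3 st.py;python3 - <<'E'
from fitb import *
b=save('side','s7.png');a=save('top','t7.png')
C=np.zeros((560,790,3),np.uint8);C[:,:480]=cv2.resize(b[270:340,240:300],None,fx=8,fy=8,interpolation=3);C[:210,485:785]=cv2.resize(a[205:240,165:215],None,fx=6,fy=6,interpolation=3)
C[220:460,485:785]=cv2.resize(b[250:290,260:310],None,fx=6,fy=6,interpolation=3)
cv2.imwrite('pics/c7.png',C[:,:,::-1])
E
```

```text
14.5 [523.7 162.   54.3] jawyaw -5.23 [ 0.002  0.001 -1.   ] w 16.3 F [-10.4  -2.2  26.3] [ 0.3   0.24 -0.34  0.98  0.    1.96]
```

View pics/c7.png

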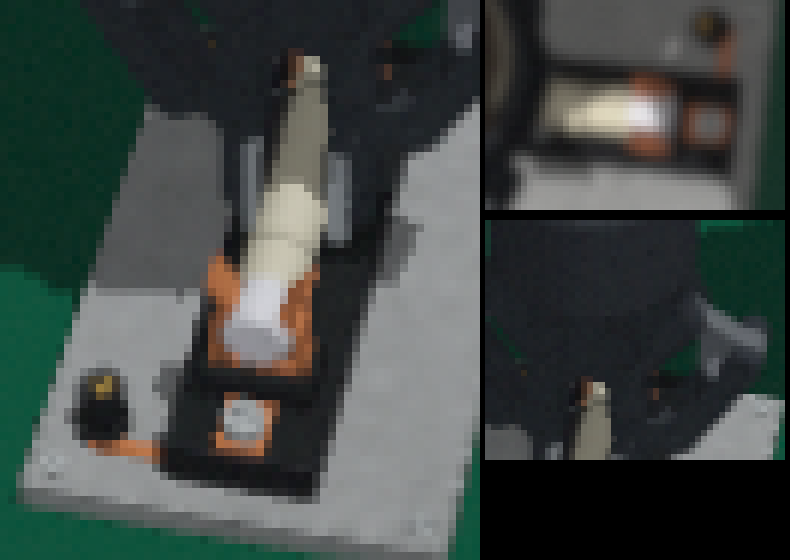

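The fuse is between the clips with its cap end at crop (262,345). TCP z stayed at 54.3 while the force rose to 26 N, so it is on a hard stop. That matches the seat, since 54.3 - 7.1 = 47.2 mm. Release, retreat and measure.

```bash
python3 -m crank '[{"x":0,"y":0,"z":2,"wx":0,"wy":0,"wz":0,"jaw":-1},{"x":0,"y":0,"z":0,"wx":0,"wy":0,"wz":0,"jaw":1},{"x":0,"y":0,"z":0,"wx":0,"wy":0,"wz":0,"jaw":1},{"x":0,"y":0,"z":0,"wx":0,"wy":0,"wz":0,"jaw":1},{"x":0,"y":0,"z":0,"wx":0,"wy":0,"wz":0,"jaw":1},{"x":0,"y":0,"z":50,"wx":0,"wy":0,"wz":0,"jaw":1},{"x":0,"y":0,"z":60,"wx":0,"wy":0,"wz":0,"jaw":1},{"x":0,"y":0,"z":60,"wx":0,"wy":0,"wz":0,"jaw":1},{"x":-30,"y":-50,"z":30,"wx":0,"wy":0,"wz":0,"jaw":1},{"x":-30,"y":-50,"z":0,"wx":0,"wy":0,"wz":0,"jaw":1},{"x":-30,"y":-50,"z":0,"wx":0,"wy":0,"wz":0,"jaw":1},{"x":-30,"y":-50,"z":0,"wx":0,"wy":0,"wz":0,"jaw":1}]' >/dev/null; python3 st.py
python3 - <<'E'
from fitb import *
b=save('side','s8.png');a=save('top','t8.png')
C=np.zeros((560,800,3),np.uint8);C[:540,:400]=cv2.resize(b[255:345,240:307],(400,540),interpolation=3);C[:280,405:797]=cv2.resize(a[190:260,125:223],None,fx=4,fy=4,interpolation=3)
C[290:560,405:795]=cv2.resize(b[150:240,240:370],None,fx=3,fy=3,interpolation=3)
cv2.imwrite('pics/c8.png',C[:,:,::-1])
for n in('top','side'):
  for m in finder.masks_of('fuse',n):
    rc=np.argwhere(m['pixels']); P=np.array([onz(n,q,.0473)[:2] for q in rc])*1000
    r=cv2.minAreaRect(P.astype(np.float32)); print(n,np.round(m['point']),round(m['conf'],2),np.round(r[0],1),np.round(r[1],1),round(r[2],1))
for r in (219,221,223): print(r,' '.join('%d/%d/%d'%tuple(p) for p in a[r,138:156]),'||',' '.join('%d/%d/%d'%tuple(p) for p in a[r+3,185:202]))
B=[.525,.1617,np.radians(-5.25)]
print(proj('top',place(B,[(0,s*y,.0473) for s in(1,-1) for y in(.0635,.0475)])).round(1).tolist())
E
```

```text
16.1 [403.8 -37.1 252. ] jawyaw -5.19 [ 0.001 -0.    -1.   ] w 85.1 F [ 1.  -1.2  0.4] [-0.09 -0.1  -0.27  1.4  -0.    1.57]
top [232. 410.] 0.87 [ 507.  -428.7] [ 22.6 125.4] 31.8
top [300. 324.] 0.74 [ 338.1 -221. ] [94.9 16.8] 16.3
top [223. 171.] 0.65 [524.1 161.3] [128.5  19.6] 84.4
top [306. 376.] 0.63 [ 324.  -355.1] [13.7 91.6] 73.6
side [292. 280.] 0.88 [521.7 161.1] [139.2  21.7] 86.6
side [211. 354.] 0.6 [ 338.1 -172.4] [90.4 23.3] 17.7
side [185. 365.] 0.47 [ 323.8 -304. ] [23.8 90.6] 72.3
side [166. 303.] 0.46 [ 503.9 -380.6] [ 22.2 133.6] 32.7
219 140/136/132 160/151/147 164/158/155 160/158/156 165/163/161 166/161/159 180/174/174 215/210/213 226/224/227 228/226/229 228/226/229 227/224/226 223/220/216 220/214/196 218/210/186 214/206/181 213/205/180 209/201/176 || 209/200/176 207/199/175 206/198/176 208/201/184 214/207/201 217/209/209 214/204/206 210/199/201 204/193/194 188/178/179 151/145/147 103/100/101 65/56/56 81/51/40 110/70/53 115/80/67 104/81/73
221 136/121/114 142/113/101 143/117/106 140/121/112 138/119/110 138/113/102 155/128/120 172/153/149 180/165/164 187/175/175 199/189/189 206/199/199 214/208/200 217/209/190 215/207/183 216/207/182 217/208/182 217/208/183 || 222/216/189 222/216/190 223/218/194 226/221/207 229/226/224 230/228/230 229/228/230 228/227/229 223/222/224 206/204/207 161/160/162 106/104/106 79/64/61 123/79/62 170/120/100 181/148/136 168/156/151
223 97/97/96 66/62/61 52/45/44 52/46/43 69/51/46 97/64/50 122/76/57 129/82/60 127/81/61 127/81/63 128/87/73 138/107/96 152/132/120 158/145/129 155/148/130 156/149/131 159/152/133 161/155/136 || 177/170/148 182/175/153 189/181/159 188/177/160 183/169/160 184/169/165 185/170/169 188/177/177 191/182/183 176/169/171 137/134/137 90/86/88 76/58/52 125/82/65 171/126/109 182/157/148 171/163/159
[[218.5, 145.1], [219.2, 151.4], [224.0, 195.8], [223.3, 189.4]]
```

View pics/c8.png

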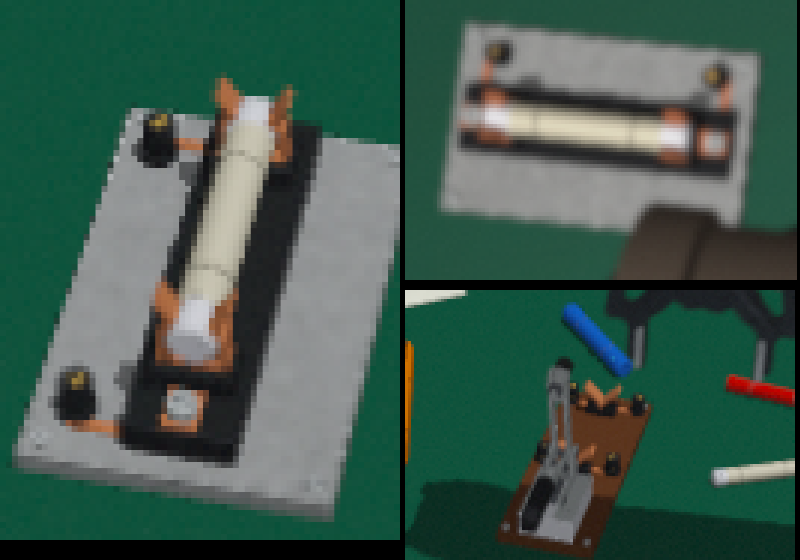

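Run:
```python
from fitb import *
from bench import *
for n in('t','s'):
  for f in('0','8'):
    a=cv2.imread(f'pics/{n}{f}.png')[:,:,::-1].astype(int)
    r0,r1,c0,c1=(195,240,130,215) if n=='t' else (260,330,245,305)
    o=(a[:,:,0]-a[:,:,2]); g=np.zeros(o.shape,bool); g[r0:r1,c0:c1]=(o>40)[r0:r1,c0:c1]&(a[:,:,2]<130)[r0:r1,c0:c1]
    print(n,f)
    for r in range(r0,r1):
      if g[r].any(): print(r,''.join('O' if v else '.' for v in g[r,c0:c1]))  if f=='0' else None
a=cv2.imread('pics/s8.png')[:,:,::-1].astype(int)
for r in range(264,318): print(r,''.join('O' if (p[0]-p[2]>45 and p[2]<130) else 'C' if (p.min()>110 and p[0]-p[2]>=12) else 'W' if p.min()>110 else '.' for p in a[r,245:300]))
```

```text
t 0
202 .................O...................................................................
203 .................O...................................................................
205 ...............OO....................................................................
206 ...............OO....................................................................
207 ..............OOO....................................................................
208 ..............OOO......................................................OO............
209 ..............OOO.....................................................OOO............
210 ...............O.......................................................O.............
211 ..........................................................................OOO........
212 ................OO........................................................OOO........
213 ...............OOOOO......................................................OOO........
214 ..............OOOOOOOO....................................................OO.........
215 ............
[... 6640 characters left out ...]
WWWWW.OOOOWWWWWWOOO........WWWWWWWWWWWWW
307 .....WWWWWWWWWWWWWWW..OOOWWWWWCOOO........WWWWWWWWWWWWW
308 .....WWWWWWWWWWWWWWW..OOCWWWWWOOOO.......WWWWWWWWWWWWWW
309 .....WWWWWWWWWWWWWWW..OOWWWWWWOOOO.......WWWWWWWWWWWWWW
310 ....WWWWWWWWWWWWWWW..OOWWWWWWWOOOO.......WWWWWWWWWWWWWW
311 ....WWWWWWWWWWWWWWW..O.WWWWWWWWOOO......WWWWWWWWWWWWWWW
312 ....WWWWWWWWWWWWWWW..O.WWWWWWWWCOO......WWWWWWWWWWWWWWW
313 ...WWWWWWWWWWWWWWWW..OO.WWWWWWW.OO......WWWWWWWWWWWWWWW
314 ...WWWWWWWWWWWWWWW...OOOOCWWWWWOOO......WWWWWWWWWWWWWWW
315 ...WWWWWWWWWWWWWWW......OO...OOOOO.....WWWWWWWWWWWWWWWW
316 ..WWWW....WWWWW..............OOOOO.....WWWWWWWWWWWWWWWW
317 ..WWW...O.WWWWW........................WWWWWWWWWWWWWWWW
```

Run:
```python
from fitb import *
for dy in(-.002,0,.002):
  for dz in (0,.006):
    q=proj('side',place([.5225,.162+dy,np.radians(-5.3)],[(0,.0475,.0576+dz),(0,-.0475,.0576+dz),(0,.0635,.037+dz)])); print(dy,dz,q[:,0].round(1))
print('observed 303.5 275.5 314.5')
```

```text
-0.002 0 [303.1 274.  314.7]
-0.002 0.006 [301.3 272.1 312.8]
0 0 [303.8 274.6 315.3]
0 0.006 [301.9 272.7 313.5]
0.002 0 [304.4 275.2 316. ]
0.002 0.006 [302.6 273.3 314.2]
observed 303.5 275.5 314.5
```

Everything agrees with a level fuse at seat height, within about 1 mm of centre. Handing in.

```bash
python3 -c "
from bench import env
print(env.close_job())"
```

```text
the job is handed in; nothing more can be done
None
```

I pulled the clamp handle back past centre until the arm stood fully open, lifted the cream fuse out of the jig, and pressed it into the fuse block. I handed the job in at about 17 s, with the gripper open and clear of everything.

- **Fuse home:** the tool stopped at z 54.3 mm while the force rose to 26 N. That puts the fuse axis at about 47.2 mm, against 47.3 mm for the seat. In the side view both caps sit level at that height.
- **Centred lengthwise:** most estimates put the fuse within about 1 mm of the block's middle. The top view's reading of the cap joints suggested up to 1.5 mm towards +y, and I left it there because each cap still spans its clip.
- **Clamp and bystanders:** the last picture shows the clamp still open. The robot never went near the meter, the reel or the screwdriver, but I did not measure them again at the end.
- **Failed or disagreed along the way:**
  - The first move command was refused because its rows lacked some keys; nothing moved.
  - The two cameras disagreed on the block's x by about 3 mm.
  - A sideways wrist force of about 8 to 10 N, which I could not explain, stayed on while pressing. It was gone after release.

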